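# Turn the face-down panel over against the step of the jig

### The job

The large plywood panel lies white face down on the low board of the wooden jig. Turn it over by tipping it up on edge against the step, then lower it gently, without letting it fall, so that it ends white face up, lying flat on the raised board with its tongue pointing away from the low board, roughly centred and square to the step. Leave the small panel and the bowl where they are.

Things in the scene. Friction and masses are not known exactly. Their poses are not given: they have to be found in the camera images.
- panel: Large panel, 12 mm plywood, 0.2 kg, white face down: rectangle 150 (x) x 110 mm (y); from mid of one 150 side a tongue 40 wide, 48 long overhangs the low board. A free-turning steel spindle runs across it; gripped by its flat 15 mm ends, 48 mm apart, the panel swivels. Origin mid-spindle, 30 mm from the rectangle, 28 mm up. y to the foot edge, 140 mm off, 3-30 mm short of the step; z out of bare face.
- step_edge (a point): Mid of the step's top edge on the fixed jig of two brown boards 190 mm wide. x along the step, y across the raised board away from the low one, z up. Low board: 22 mm high, reaches 100 mm to -y. Raised board: 42 mm high, reaches 70 mm to +y. Tipped over without sliding, the panel's grip point ends about 120 mm to +y, 48 mm above the table, tongue overhanging.
- small_panel: Bystander: smaller panel of the same plywood lying on the table, 85 x 65 x 12 mm with a tongue 30 x 30 mm; origin on the tongue half-way through the thickness, 15 mm from the rectangle, y axis towards the rectangle
- bowl: Bystander: brown bowl on the table, 120 mm wide and 50 mm high; origin at the centre of its underside
Things that resemble listed ones, but are neither listed nor needed, are in the scene too. Leave any yellow look-alike of the panel alone.

How it is judged:
On the way:
1. the panel stands on edge (within 30 degrees of upright), its foot still down at the step: the tongue's grip point is above 120 and below 185 mm (angle between panel's own z axis and vertical between 1.05 and 2.09 rad and height (world z) of panel between 0.12 and 0.185 m and y of panel in the frame of step_edge between -0.12 and 0.12 m), for 0.05 s.
At the end, for the whole second after the job is handed in: The large panel is at rest white face up, level within 10 degrees, on the raised board: its grip point 48 mm above the table (10 mm either way), 75 to 155 mm beyond the step and within 35 mm of the step's middle sideways, its sides square to the step within 15 degrees (angle between panel's own z axis and vertical above 2.967 rad and height (world z) of panel between 0.038 and 0.058 m and y of panel in the frame of step_edge between 0.075 and 0.155 m and x of panel in the frame of step_edge between -0.035 and 0.035 m and angle between the x axis of panel and the x axis of step_edge, either way round below 0.26 rad and linear speed of panel below 0.02 m/s); the robot touches nothing.
It fails at once if the panel falls over: its tongue moves faster than 0.7 m/s once past upright (angle between panel's own z axis and vertical above 1.75 rad and linear speed of panel above 0.7 m/s).
It fails at once if the small panel is moved by more than 20 mm (distance of small_panel from where it was at the start of the episode above 0.02 m).
It fails at once if the bowl is moved by more than 20 mm (distance of bowl from where it was at the start of the episode above 0.02 m).
It also fails if it takes over 40 s, if anything falls off the work surface, if the arm or the gripper's body presses on something with over 40 N, if the wrist force passes 120 N, or if a joint passes its speed limit or range.

### The arm

A 7-joint arm with a two-finger parallel gripper is mounted at the origin on the work surface. World frame = base frame: x ahead of the robot, y to its left, z up, the work surface at z = 0. Lengths are in m, angles in rad, forces in N, time in s.
With the tool pointing down it reaches from about 0.425 to 0.875 m from the base axis. Payload 4.7 kg.
Tool frame: the origin (TCP) lies at the centre of the arm's flange, where the gripper is bolted on; the fingertips stand 173 mm ahead of it and the grasp point (between the pads) lies 155 mm ahead of it (robot.nose_length is the distance from the TCP to the fingertips, in m); z points along the fingers, y is the direction in which the jaws open and shut (so a half turn about z gives the same grasp; the last joint's range is limited). The gripper opens to 85 mm and grips with 20 to 120 N. Pads are 22 mm wide; open, the fingers measure 114 mm over their backs; the gripper's body (76 mm by 85 mm) begins 54 mm behind the grasp point. The pads swing forward as they close: fully open they stand 13 mm farther back than shut.
Start: joints at [-1.262, 0.321, -0.07, 1.45, 0.023, 1.371, -0.057], TCP at [0.189, 0.622, 0.405] pointing down, gripper open.
Joint ranges: [-2.86, 2.86], [-0.3, 2.09], [-1.38, 1.24], [0.06, 2.45], [-1.56, 4.7], [0.09, 2.05], [-2.69, 2.69]. Speed limits (rad/s): [2.57, 2.57, 3.14, 3.14, 3.14, 3.14, 3.14].

### API

Orientations are given as a unit quaternion [w, x, y, z].
In Python, from plant import robot gives the robot as it stands.
- The arm moves only by the shell command python3 -m jog 'ROWS' [OPENING] [FORCE]. ROWS is JSON, one flat list of numbers, 6 for each row, row after row: the shift along the tool's x, y, z in cm, then the turn, a rotation vector about the tool's x, y, z in rad. A call has 1 to 5 rows; each row is the pose to reach, as a shift and turn from the pose commanded when the call began, along the tool's axes at that moment; what a row does not reach only later rows make up. A row lasts 1/12 s, in which the tool goes at most 41.7 mm and 7.16 degrees, less where a joint would pass 70% of its speed; a pose out of reach is approached as far as the arm can. A call with a gripper value outside its range is refused whole. OPENING is the opening, from 0 (shut) to 1 (fully open), set as the call begins (- or left out, the last holds). The fingers move at their own pace and stop on an object; FORCE is the grip in N (left out, the last holds). Time passes only in rows, so rows that repeat a pose let the fingers close. It gives the time, the measured TCP pose, the force and the opening at its end, in the units of the state.
- robot.get_state(): the state, without advancing time (a new reading comes with each control period).
- robot.read_camera(name): name is "scene" or "top" or "wrist"; returns (picture, depth): 480x640x3 uint8, blue, green, red; 480x640 float32, m along the optical axis (not along the pixel's ray), 0 where there is no reading.
- robot.camera_params(name): a dict with "fx", "fy", "cx", "cy" (pixels), "R" (3x3) and "t" (3): a world point X has camera coordinates R X + t. Camera axes: x right, y down, z forward; pixel columns grow to the right and rows downward; lengths in m; the calibration is good to about 2 mm. A picture is of the moment at which its call begins: read the wrist's pose just before it. camera_params takes no time and is no camera call; for the wrist camera it gives the pose at the moment of the call.
- robot.job_done(): hands the job in, once; it reports no verdict.
Trained networks look in the newest picture that a camera, given by its name, has taken for a name from the list of things; names that differ only in an ending like _2 or _b are one class to them, and where a whole thing is asked for, a point or a joint stands for the part that bears it (a point fixed in the world has none). Each returns a list of dicts, best first, with "p" (0 to 1); they miss things now and then, are a little off and sometimes report something else, mostly with a low value. They report only what shows in the picture. A call takes as long as a camera call. They do not tell look-alikes from the thing itself.
- robot.look_for(query, camera): "pixel" ([column, row] in pixels, amid what is visible of it).
- robot.trace(query, camera): "pixels" (480x640 bool, what is visible of it) and "pixel" ([column, row] in pixels, amid what is visible of it).
- robot.tip_of(query, camera): "pixel" ([column, row] in pixels: a listed point, or the origin of a listed thing).
The state is a dict: "time": time; "joint_positions": joint angles; "qd": joint speeds; "joint_efforts": joint torques, N m; "tool_pos": TCP position; "eef_rot": TCP orientation; "ft_force": force on the tool from outside, world axes, zero at the start; "moment": the same for the moment, N m; "width": finger opening in m.
Only numpy, scipy, OpenCV 4.12 (cv2) and the standard library are available. Lean on these libraries where they do the work, as an engineer would, in place of code of your own. Each camera call takes 0.05 s, during which the arm holds its last target. There are 200 camera calls.

## Working session

There is one attempt and no reset: what is moved stays moved. The work goes in short steps, Python scripts to look and compute and a shell command to move; the robot and the scene stay as the last step left them, time stands still between calls to the robot, and variables do not carry over. Pictures are saved under pics/ and viewed, about 8 in all and at most 12, crops included, and the job is handed in when it is done.

```bash
ls; mkdir -p pics; python3 - <<'E'
from plant import robot
import cv2,numpy as np
s=robot.get_state();print(s)
ims=[]
for c in("scene","top"):
    p,d=robot.read_camera(c);ims.append(p);np.save(f"d_{c}.npy",d);cv2.imwrite(f"pics/{c}0.png",p)
    P=robot.camera_params(c)
    for q in("panel","step_edge","small_panel","bowl"):
        for r in robot.tip_of(q,c)[:3]:
            u,v=r["pixel"];z=d[int(v),int(u)]
            X=P["R"].T@(np.array([(u-P["cx"])/P["fx"]*z,(v-P["cy"])/P["fy"]*z,z])-P["t"])
            print(c,q,round(r["p"],2),np.round(r["pixel"],1),X.round(4))
E
```

```text
pics
{'time': 0.0, 'joint_positions': array([-1.26188362,  0.32184421, -0.07007967,  1.4516757 ,  0.02260191,
        1.37079042, -0.05692321]), 'qd': array([-7.27337705e-04, -9.11577153e-04,  9.73803644e-04,  3.34180031e-04,
        3.44906718e-05,  1.60045412e-03, -9.80522724e-04]), 'joint_efforts': array([ 3.26176087e-04, -4.93585968e+01, -3.82095510e-01, -3.14330828e+01,
        1.28957300e-02,  1.15865117e-02, -2.01384995e-05]), 'tool_pos': array([0.18883959, 0.62175318, 0.403609  ]), 'eef_rot': array([-9.14461781e-05,  1.46871580e-01,  9.89155098e-01, -9.61023178e-04]), 'ft_force': array([-0.75466974, -0.19340642,  0.32278276]), 'moment': array([-0.02221647, -0.00594063, -0.01954856]), 'width': 0.08558896652456086}
scene panel 0.83 [250.1 219. ] [ 0.2689 -0.0799  0.0137]
scene panel 0.38 [358.5 304.8] [ 0.5852 -0.0127  0.0227]
scene step_edge 0.8 [361.4 303.2] [ 0.5844 -0.0057  0.0216]
scene small_panel 0.84 [168.1 416.1] [ 0.5992 -0.3848  0.0131]
scene bowl 0.83 [509.1 230.5] [0.5818 0.3731 0.0016]
top panel 0.9 [348.6 339.6] [ 0.2609 -0.0668  0.0154]
top panel 0.84 [380.9 218.8] [ 0.4931 -0.1264  0.0345]
top step_edge 0.77 [322.3 164.3] [ 0.5979 -0.0119  0.0407]
top small_panel 0.63 [515.8 169.2] [ 0.5993 -0.3952  0.0115]
top bowl 0.75 [130.  175.3] [0.5802 0.3757 0.0019]
top bowl 0.46 [381.3 217.9] [ 0.4955 -0.1276  0.0301]
```

View pics/scene0.png

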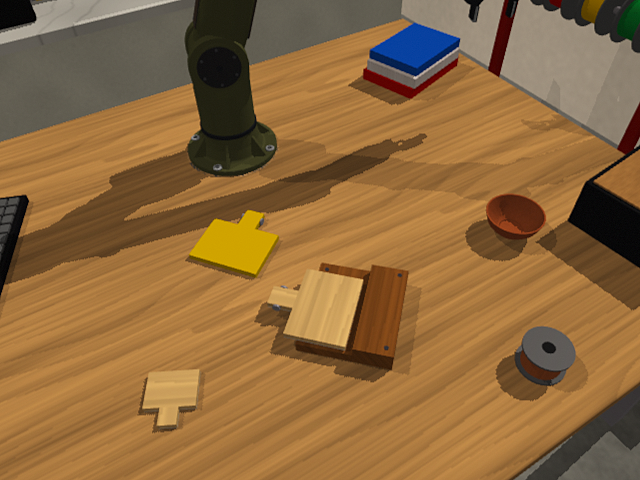

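View pics/top0.png

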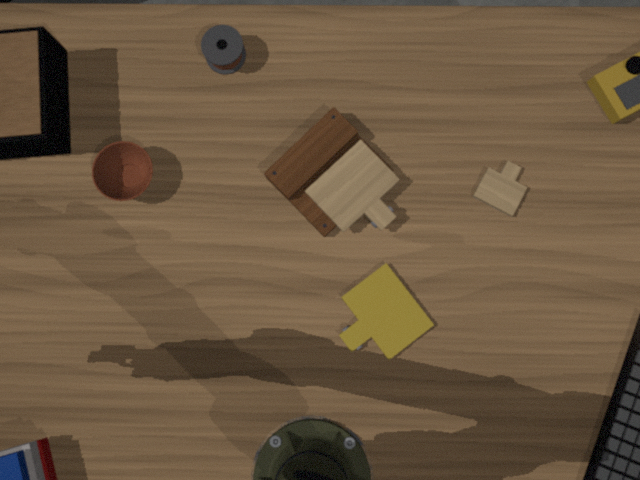

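The scene shows the plywood panel on the jig at about (325,308), its tongue to the left, and a yellow look-alike at (235,245). In the top view the raised board is at (310,150) and the real panel's tongue at (381,216). The networks ranked the yellow one first, so I'll measure the jig and panel from depth.

```bash
cat > h.py <<'E'
from plant import robot
import cv2,numpy as np
from scipy.spatial.transform import Rotation as Ro
def cloud(c,d=None):
    P=robot.camera_params(c)
    if d is None: p,d=robot.read_camera(c)
    else: p=None
    v,u=np.mgrid[:480,:640]
    C=np.stack([(u-P["cx"])/P["fx"]*d,(v-P["cy"])/P["fy"]*d,d],-1)-P["t"]
    W=C@P["R"]; W[d==0]=np.nan
    return p,W
def tool():
    s=robot.get_state();w,x,y,z=s["eef_rot"]
    return s,Ro.from_quat([x,y,z,w]).as_matrix()
E
python3 - <<'E'
from h import *
for c in("top","scene"):
    _,W=cloud(c,np.load(f"d_{c}.npy"))
    x,y,z=W[...,0],W[...,1],W[...,2]
    roi=(x>.38)&(x<.75)&(y>-.22)&(y<.15)
    for n,lo,hi in(("raised",.0385,.05),("panel",.029,.0375),("low",.018,.026),("table",-.01,.01)):
        m=roi&(z>lo)&(z<hi)
        if n!="table":
            k,l,st,ce=cv2.connectedComponentsWithStats(m.astype(np.uint8));m=l==1+np.argmax(st[1:,4])
            pts=W[m][:,:2].astype(np.float32);r=cv2.minAreaRect(pts*1000)
            print(c,n,m.sum(),"z",np.median(z[m]).round(4),r,"corners",cv2.boxPoints(r).round().tolist())
        else: print(c,n,np.median(z[m]))
E
```

```text
top raised 3048 z 0.0415 ((622.5337524414062, 10.574989318847656), (70.91838836669922, 189.7559356689453), 45.20005798339844) corners [[530.0, 52.0], [665.0, -81.0], [715.0, -31.0], [580.0, 103.0]]
top panel 4556 z 0.0331 ((542.624267578125, -86.54289245605469), (158.23680114746094, 151.14276123046875), 43.71589660644531) corners [[433.0, -87.0], [538.0, -196.0], [652.0, -86.0], [548.0, 23.0]]
top low 1184 z 0.0214 ((563.2994995117188, -48.0684814453125), (101.90611267089844, 189.69093322753906), 45.112369537353516) corners [[460.0, -17.0], [595.0, -151.0], [666.0, -79.0], [532.0, 55.0]]
top table -0.0008054186797388347
scene raised 3523 z 0.0426 ((622.1845092773438, 10.4605712890625), (70.15845489501953, 193.58380126953125), 45.057861328125) corners [[529.0, 54.0], [666.0, -83.0], [715.0, -33.0], [578.0, 104.0]]
scene panel 4721 z 0.0347 ((541.5799560546875, -86.76509094238281), (158.55020141601562, 153.16566467285156), 44.03765869140625) corners [[431.0, -87.0], [538.0, -197.0], [652.0, -87.0], [545.0, 23.0]]
scene low 1323 z 0.0228 ((581.1793212890625, -30.13092041015625), (186.0936737060547, 193.22003173828125), 44.721473693847656) corners [[447.0, -27.0], [583.0, -164.0], [715.0, -33.0], [579.0, 104.0]]
scene table 0.0007747387041687475
```

```bash
cat >> h.py <<'E'
A=np.radians(45.1); S=np.array([.5977,-.0143,0])
ys=np.array([np.cos(A),np.sin(A),0]); xs=np.array([np.sin(A),-np.cos(A),0])
def go(pos,ydir):   # shift (cm) and turn to bring the grasp point to pos, jaws along ydir, tool down
    s,R=tool(); z=np.array([0,0,-1.]); y=np.append(ydir[:2],0);y/=np.linalg.norm(y)
    Rt=np.stack([np.cross(y,z),y,z],1)
    t=np.array(pos)-.155*z
    return (R.T@(t-s["tool_pos"])*100).round(2),Ro.from_matrix(R.T@Rt).as_rotvec().round(3)
def rel(p): d=p-S; return np.array([d@xs,d@ys,p[2]])*1000
E
python3 -m jog '[-40.5,-26.6,0,0,0,2.08,-40.5,-26.6,0,0,0,2.08,-40.5,-26.6,0,0,0,2.08,-40.5,-26.6,0,0,0,2.08,-40.5,-26.6,0,0,0,2.08]' 1 40
python3 -c "
from h import *
print(go([.5,.25,.22],[.6934,-.7206]),go([.47,-.10,.2],[.6934,-.7206]))"
```

```text
time: 0.92
tool_pos: [0.3232, 0.4602, 0.405]
eef_rot: [-0.0, 0.447, 0.895, 0.0]
ft_force: [0.2, 0.6, -0.3]
width: 0.0855
(array([-27.42,   1.49,   2.99]), array([ 0.00e+00, -1.00e-03,  1.45e+00])) (array([-53.59, -21.96,   4.97]), array([ 0.00e+00, -1.00e-03,  1.45e+00]))
```

```bash
python3 -m jog '[-27.4,1.5,3,0,0,1.45,-27.4,1.5,3,0,0,1.45,-27.4,1.5,3,0,0,1.45,-27.4,1.5,3,0,0,1.45,-27.4,1.5,3,0,0,1.45]'
python3 -c "
from h import *
print(go([.46,-.10,.2],[.6934,-.7206]))"
```

```text
time: 1.33
tool_pos: [0.4575, 0.3025, 0.3823]
eef_rot: [-0.0, 0.7, 0.714, 0.001]
ft_force: [0.2, 0.1, 0.3]
width: 0.0856
(array([-40.25,  -0.56,   2.7 ]), array([ 0.   , -0.001,  0.825]))
```

```bash
python3 -m jog '[-40.3,-0.6,2.7,0,0,0.825,-40.3,-0.6,2.7,0,0,0.825,-40.3,-0.6,2.7,0,0,0.825,-40.3,-0.6,2.7,0,0,0.825,-40.3,-0.6,2.7,0,0,0.825]'
python3 -c "
from h import *
print(go([.48,-.11,.18],[.6934,-.7206]))"
```

```text
time: 1.75
tool_pos: [0.4586, 0.0944, 0.3683]
eef_rot: [-0.0, 0.886, 0.464, 0.0]
ft_force: [1.1, 0.1, 1.5]
width: 0.0855
(array([-15.6 ,  13.39,   3.31]), array([ 0.   , -0.001,  0.2  ]))
```

```bash
python3 -m jog '[-15.6,13.4,3.3,0,0,0.2,-15.6,13.4,3.3,0,0,0.2,-15.6,13.4,3.3,0,0,0.2,-15.6,13.4,3.3,0,0,0.2,-15.6,13.4,3.3,0,0,0.2]'
python3 -m jog '[0,0,0,0,0,0,0,0,0,0,0,0]'
python3 - <<'E'
from h import *
p,W=cloud("wrist");cv2.imwrite("pics/w1.png",p)
P=robot.camera_params("wrist");print(P["R"],P["t"])
for r in robot.tip_of("panel","wrist"):
    u,v=r["pixel"];print(r["p"],r["pixel"],W[int(v),int(u)])
print(tool()[0]["tool_pos"])
E
```

```text
time: 2.17
tool_pos: [0.4813, -0.11, 0.3355]
eef_rot: [-0.0, 0.926, 0.377, 0.001]
ft_force: [1.2, 0.9, -0.3]
width: 0.0855
time: 2.33
tool_pos: [0.4812, -0.1106, 0.3351]
eef_rot: [0.0, 0.928, 0.374, -0.0]
ft_force: [-0.6, 0.4, -0.1]
width: 0.0853
[[ 6.95596249e-01 -7.18432673e-01 -5.93774692e-04]
 [-6.83500264e-01 -6.62028349e-01  3.07483096e-01]
 [-2.21298998e-01 -2.13478243e-01 -9.51553358e-01]] [-0.41104095  0.23927882  0.39873052]
0.96 [130.5, 354.3] [ 0.27338172 -0.07189959  0.0152992 ]
0.6 [351.6, 229.0] [ 0.49634899 -0.12638907  0.03550743]
[ 0.48168738 -0.10721153  0.33520894]
```

View pics/w1.png

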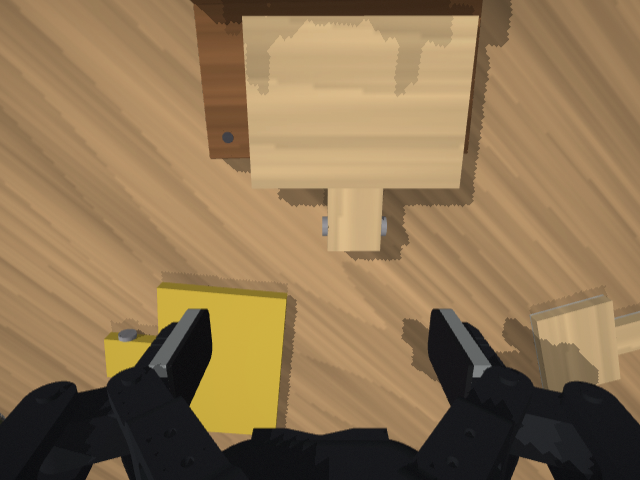

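The wrist picture shows the spindle ends at (325,226) and (384,226). The panel's foot edge is at row 15, and the yellow panel lies clear at lower left. I'll intersect these pixel rays with planes of known height.

```bash
python3 - <<'E'
from h import *
P=robot.camera_params("wrist")
def ray(u,v,z):
    d=P["R"].T@np.array([(u-P["cx"])/P["fx"],(v-P["cy"])/P["fy"],1]);o=-P["R"].T@P["t"]
    return o+d*(z-o[2])/d[2]
a,b=ray(325,226,.028),ray(384,226,.028);g=(a+b)/2
print("spindle",a,b,np.linalg.norm(a-b),"mid",g,rel(g))
f=[ray(243,15,.034),ray(479,15,.034),ray(250,188,.034),ray(461,188,.034)]
for q in f: print(q.round(4),rel(q).round(1))
d=(f[1]-f[0]);print("ang",np.degrees(np.arctan2(d[1],d[0])),"step",np.degrees(np.arctan2(xs[1],xs[0])))
print(go([*g[:2],.028],d),go([*g[:2],.12],d))
E
```

```text
spindle [ 0.48367894 -0.10856014  0.028     ] [ 0.51519927 -0.14092734  0.028     ] 0.04517928040111584 mid [ 0.49943911 -0.12474374  0.028     ] [   8.35698988 -147.59127108   28.        ]
[0.548  0.0277 0.034 ] [-64.9  -5.3  34. ]
[ 0.6526 -0.0797  0.034 ] [85.1 -7.6 34. ]
[ 0.4673 -0.0482  0.034 ] [ -68.4 -116.    34. ]
[ 0.5742 -0.1579  0.034 ] [  84.7 -118.4   34. ]
ang -45.77987441677914 step -44.900000000000006
(array([ 0.04,  2.5 , 15.22]), array([-0.   , -0.001,  0.   ])) (array([0.05, 2.5 , 6.02]), array([-0.   , -0.001,  0.   ]))
```

```bash
python3 -m jog '[-0.1,2.5,3,0,0,0,-0.1,2.5,7,0,0,0,-0.1,2.5,10,0,0,0,-0.1,2.5,13,0,0,0,-0.1,2.5,15.3,0,0,0]'
python3 -m jog '[0,0,0,0,0,0,0,0,0,0,0,0]'
python3 - <<'E'
from h import *
p,W=cloud("wrist");cv2.imwrite("pics/w2.png",p)
s,R=tool();print(s["tool_pos"],rel(s["tool_pos"]),s["ft_force"])
E
```

```text
time: 2.85
tool_pos: [0.498, -0.124, 0.1798]
eef_rot: [-0.001, 0.926, 0.378, -0.001]
ft_force: [-0.0, 0.8, 1.3]
width: 0.0855
time: 3.02
tool_pos: [0.4982, -0.1249, 0.1816]
eef_rot: [-0.001, 0.926, 0.378, -0.001]
ft_force: [-0.4, -0.5, 1.2]
width: 0.0854
[ 0.49902401 -0.12547627  0.18292794] [   8.58002739 -148.40315704  182.92794046] [-0.83681984  0.17069108 -0.26467788]
```

View pics/w2.png

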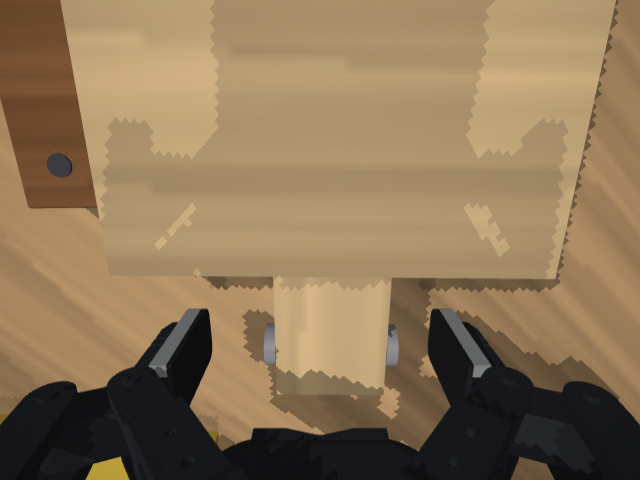

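The spindle ends are at (269,345) and (392,345), with midpoint 331. The pads are centred on column 320, so I'll shift about 3.5 mm along tool y and check tool x by ray.

```bash
python3 - <<'E'
from h import *
P=robot.camera_params("wrist");s,R=tool()
def ray(u,v,z):
    d=P["R"].T@np.array([(u-P["cx"])/P["fx"],(v-P["cy"])/P["fy"],1]);o=-P["R"].T@P["t"]
    return o+d*(z-o[2])/d[2]
for L,Rr in(((264,345),(398,345)),((110,274),(556,278))):
    z=.028 if L[0]==264 else .034
    a,b=ray(*L,z),ray(*Rr,z);print(np.linalg.norm(a-b),((R.T@((a+b)/2-s["tool_pos"]))*100).round(2))
E
```

```text
0.05154448680794513 [-0.36  0.28 15.49]
0.15340633733121864 [ 2.78  0.31 14.89]
```

```bash
python3 -m jog '[0,0.35,0,0,0,0,0,0.35,0,0,0,0,0,0.35,0,0,0,0]' 1; python3 -m jog '[0,0,0,0,0,0,0,0,0,0,0,0,0,0,0,0,0,0,0,0,0,0,0,0,0,0,0,0,0,0]' 0.3 40;python3 -m jog '[0,0,0,0,0,0,0,0,0,0,0,0,0,0,0,0,0,0]'
```

```text
time: 3.32
tool_pos: [0.5018, -0.1292, 0.1837]
eef_rot: [0.001, 0.926, 0.376, 0.002]
ft_force: [-1.0, -0.5, 0.1]
width: 0.0854
time: 3.73
tool_pos: [0.5008, -0.129, 0.1822]
eef_rot: [-0.0, 0.926, 0.376, 0.0]
ft_force: [0.2, -0.2, 1.4]
width: 0.047
time: 3.98
tool_pos: [0.5008, -0.129, 0.1821]
eef_rot: [-0.0, 0.926, 0.376, -0.0]
ft_force: [0.2, 0.1, 1.3]
width: 0.0468
```

Gripped at 47 mm. Next I'll slide the panel to the step, then start tipping along the arc.

```bash
python3 -m jog '[0.5,0,-0.1,0,0,-0.008,0.9,0,-0.1,0,0,-0.016,1.1,0,-0.1,0,0,-0.016,1.1,0,-1.2,0,0,-0.016,1.2,0,-2.4,0,0,-0.016]'
python3 -m jog '[0,0,0,0,0,0,0,0,0,0,0,0]'
python3 - <<'E'
from h import *
p,W=cloud("wrist");q,_=cloud("scene");cv2.imwrite("pics/m1.png",np.hstack([p[::2,::2],q[180:420,170:490]]))
s,R=tool();print(rel(s["tool_pos"]+R@[-.0025,0,.154]),s["ft_force"])
E
```

```text
time: 4.4
tool_pos: [0.5092, -0.1203, 0.2063]
eef_rot: [-0.0, 0.923, 0.384, -0.001]
ft_force: [1.0, 0.5, -1.2]
width: 0.047
time: 4.57
tool_pos: [0.5097, -0.1208, 0.2073]
eef_rot: [0.0, 0.923, 0.384, 0.001]
ft_force: [-0.7, -0.7, -1.5]
width: 0.0471
[  12.78783923 -139.91642338   52.48054857] [-0.43384682 -0.30885253 -0.45113675]
```

View pics/m1.png

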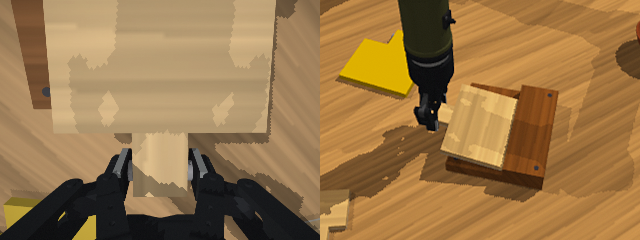

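The wrist crop shows the tongue held between the pads, and the scene crop shows the panel tilting with its foot at the step. I'll carry on along the arc.

```bash
python3 -m jog '[0.2,0,-1.15,0,0,0,0.55,0,-2.3,0,0,0,0.95,0,-3.4,0,0,0,1.5,0,-4.5,0,0,0,2.1,0,-5.5,0,0,0]'
python3 -m jog '[0,0,0,0,0,0]'
python3 - <<'E'
from h import *
s,R=tool();print(rel(s["tool_pos"]+R@[-.0025,0,.154]),s["ft_force"])
E
```

```text
time: 5.08
tool_pos: [0.5249, -0.1054, 0.263]
eef_rot: [0.0, 0.923, 0.384, 0.001]
ft_force: [1.1, -0.5, -1.6]
width: 0.0469
time: 5.17
tool_pos: [0.5255, -0.1051, 0.2639]
eef_rot: [0.0, 0.923, 0.385, 0.001]
ft_force: [-2.1, -0.4, 0.2]
width: 0.0473
[  13.20755172 -117.4076828   109.85702731] [-2.10704305 -0.44758129  0.22064253]
```

```bash
python3 -m jog '[0.7,0,-0.9,0,0,0,1.5,0,-1.75,0,0,0,2.35,0,-2.5,0,0,0,3.3,0,-3.2,0,0,0,4.3,0,-3.8,0,0,0]'
python3 -m jog '[0,0,0,0,0,0]'
python3 - <<'E'
from h import *
s,R=tool();print(rel(s["tool_pos"]+R@[-.0025,0,.154]),s["ft_force"])
p,W=cloud("wrist");q,_=cloud("scene");cv2.imwrite("pics/m2.png",np.hstack([p[::2,::2],q[180:420,170:490]]))
E
```

```text
time: 5.58
tool_pos: [0.555, -0.0755, 0.3007]
eef_rot: [0.0, 0.924, 0.383, -0.0]
ft_force: [-3.8, -2.1, 5.9]
width: 0.0472
time: 5.67
tool_pos: [0.5564, -0.074, 0.3019]
eef_rot: [0.0, 0.923, 0.385, 0.001]
ft_force: [-5.5, -1.8, 8.1]
width: 0.0471
[ 13.11228879 -73.7165311  147.91988491] [-5.53233236 -1.75058476  8.07947293]
```

View pics/m2.png

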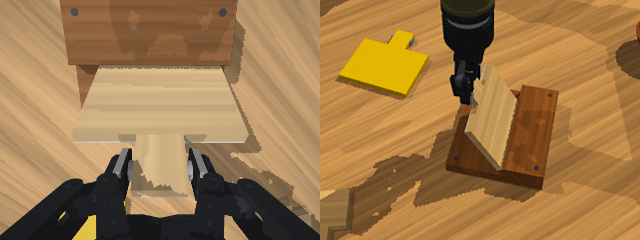

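The panel is at about 60° with its foot in the corner, and the contact force is a mild 10 N. I'll raise the path 3 mm and bring it near upright.

```bash
python3 -m jog '[0.8,0,-0.75,0,0,0,1.9,0,-1.15,0,0,0,3.0,0,-1.45,0,0,0,4.1,0,-1.65,0,0,0,5.2,0,-1.75,0,0,0]'
python3 -m jog '[0,0,0,0,0,0]'
python3 - <<'E'
from h import *
s,R=tool();print(rel(s["tool_pos"]+R@[-.0025,0,.154]),s["ft_force"])
p,W=cloud("wrist");q,_=cloud("scene");cv2.imwrite("pics/m3.png",np.hstack([p[::2,::2],q[180:420,170:490]]))
E
```

```text
time: 6.18
tool_pos: [0.5927, -0.0368, 0.3171]
eef_rot: [0.0, 0.923, 0.384, 0.001]
ft_force: [0.9, -0.9, 0.0]
width: 0.047
time: 6.27
tool_pos: [0.5936, -0.0354, 0.3172]
eef_rot: [0.001, 0.923, 0.386, 0.001]
ft_force: [1.2, 0.0, 1.9]
width: 0.0468
[ 12.33976817 -20.01690319 163.1670316 ] [1.2319631  0.03625794 1.93067529]
```

View pics/m3.png

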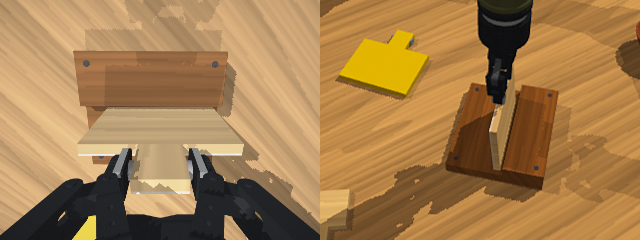

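```bash
python3 -m jog '[1.4,0,0,0,0,0,2.45,0,0,0,0,0,3.5,0,0.1,0,0,0,4.5,0,0.25,0,0,0,5.5,0,0.5,0,0,0]'
python3 -m jog '[0,0,0,0,0,0]'
python3 - <<'E'
from h import *
s,R=tool();print(rel(s["tool_pos"]+R@[-.0025,0,.154]),s["ft_force"])
p,W=cloud("wrist");q,_=cloud("scene");cv2.imwrite("pics/m4.png",np.hstack([p[::2,::2],q[180:420,170:490]]))
E
```

```text
time: 6.78
tool_pos: [0.6308, 0.0013, 0.3116]
eef_rot: [0.0, 0.923, 0.384, 0.0]
ft_force: [0.5, 0.2, -0.4]
width: 0.047
time: 6.87
tool_pos: [0.6313, 0.0029, 0.3107]
eef_rot: [0.0, 0.923, 0.385, 0.0]
ft_force: [2.1, 0.3, 2.7]
width: 0.047
[ 11.77622396  33.52285839 156.74845961] [2.12384711 0.2516324  2.73528963]
```

View pics/m4.png

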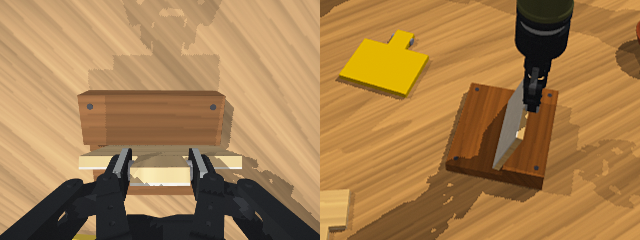

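The panel is past upright, its white face is showing, and it is resting against the step edge. I'll keep lowering.

```bash
python3 -m jog '[1.05,0,0.35,0,0,0,2.0,0,0.75,0,0,0,2.9,0,1.3,0,0,0,3.75,0,1.9,0,0,0,4.6,0,2.55,0,0,0]'
python3 -m jog '[0,0,0,0,0,0]'
python3 - <<'E'
from h import *
s,R=tool();print(rel(s["tool_pos"]+R@[-.0025,0,.154]),s["ft_force"])
E
```

```text
time: 7.38
tool_pos: [0.6627, 0.0337, 0.2847]
eef_rot: [-0.0, 0.923, 0.384, -0.001]
ft_force: [0.2, -1.5, -1.6]
width: 0.0471
time: 7.47
tool_pos: [0.6627, 0.0352, 0.2834]
eef_rot: [-0.0, 0.923, 0.385, -0.002]
ft_force: [-0.5, -0.2, -1.0]
width: 0.047
[ 10.80358432  78.07444696 129.37639482] [-0.47519509 -0.19944376 -0.98288396]
```

```bash
python3 -m jog '[0.8,0,0.7,0,0,0,1.5,0,1.5,0,0,0,2.1,0,2.35,0,0,0,2.65,0,3.25,0,0,0,3.1,0,4.2,0,0,0]'
python3 -m jog '[0,0,0,0,0,0]'
python3 - <<'E'
from h import *
s,R=tool();print(rel(s["tool_pos"]+R@[-.0025,0,.154]),s["ft_force"])
p,W=cloud("wrist");q,_=cloud("scene");cv2.imwrite("pics/m5.png",np.hstack([p[::2,::2],q[180:420,170:490]]))
E
```

```text
time: 7.88
tool_pos: [0.6848, 0.0556, 0.2432]
eef_rot: [0.0, 0.923, 0.384, 0.0]
ft_force: [-0.2, -1.0, -1.6]
width: 0.0469
time: 7.97
tool_pos: [0.6842, 0.0565, 0.2414]
eef_rot: [-0.0, 0.923, 0.384, -0.001]
ft_force: [0.3, 0.4, -1.7]
width: 0.0474
[ 11.05525238 108.39960545  87.42142213] [ 0.3166795   0.41984269 -1.71596591]
```

View pics/m5.png

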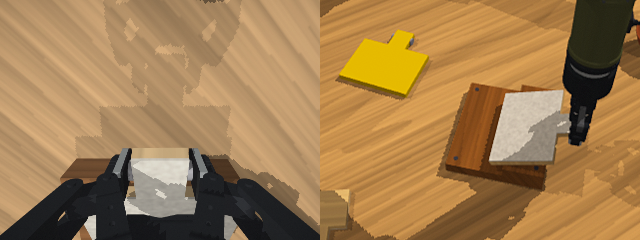

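The white face is now up, about 20° from flat on the raised board. The last lowering comes next.

```bash
python3 -m jog '[0.35,0,0.9,0,0,0,0.65,0,1.9,0,0,0,0.85,0,2.8,0,0,0,0.95,0,3.4,0,0,0,0.95,0,3.8,0,0,0]'
python3 -m jog '[0,0,0,0,0,0,0,0,0.1,0,0,0]'
python3 - <<'E'
from h import *
s,R=tool();print(rel(s["tool_pos"]+R@[-.0025,0,.154]),s["ft_force"])
for c in("scene","top"):
    q,W=cloud(c);z=W[...,2];r=(W-S)@np.stack([xs,ys],1)
    m=(abs(r[...,0]-10)<60)&(r[...,1]>0)&(r[...,1]<65)&(z>.045)&(z<.09)&(q.min(-1)>120)
    A=np.c_[r[m],np.ones(m.sum())];print(c,m.sum(),np.linalg.lstsq(A,z[m],rcond=None)[0],np.median(z[m]))
E
```

```text
time: 8.48
tool_pos: [0.691, 0.0624, 0.2048]
eef_rot: [-0.0, 0.923, 0.384, -0.0]
ft_force: [0.9, 0.7, -0.8]
width: 0.0472
time: 8.65
tool_pos: [0.6909, 0.0619, 0.205]
eef_rot: [-0.0, 0.923, 0.384, -0.0]
ft_force: [-0.7, 0.6, -0.9]
width: 0.0471
[ 12.13910733 117.25128041  51.04863581] [-0.68758069  0.62264062 -0.87144878]
scene 2972 [-0.00701175  0.01419271  0.05480869] 0.055318283586633446
top 2521 [-0.0042324   0.01678344  0.05306599] 0.053820873091118764
```

```bash
python3 -m jog '[0,0,0.1,0,0,0,0,0,0.2,0,0,0,0,0,0.2,0,0,0]'
python3 -m jog '[0,0,0,0,0,0,0,0,0,0,0,0,0,0,0,0,0,0,0,0,0,0,0,0,0,0,0,0,0,0]' 1
python3 - <<'E'
from h import *
q,W=cloud("wrist");cv2.imwrite("pics/w6.png",q)
s,R=tool();print(s["tool_pos"],s["width"],s["ft_force"])
E
```

```text
time: 9.0
tool_pos: [0.691, 0.062, 0.2032]
eef_rot: [-0.0, 0.923, 0.384, 0.0]
ft_force: [-0.7, -0.3, -0.5]
width: 0.0471
time: 9.42
tool_pos: [0.6911, 0.0618, 0.2034]
eef_rot: [0.0, 0.923, 0.384, 0.0]
ft_force: [-0.2, 0.1, 0.2]
width: 0.0857
[0.69110246 0.061803   0.20331407] 0.08554807152023665 [-0.27477854  0.98620995  0.42803371]
```

View pics/w6.png

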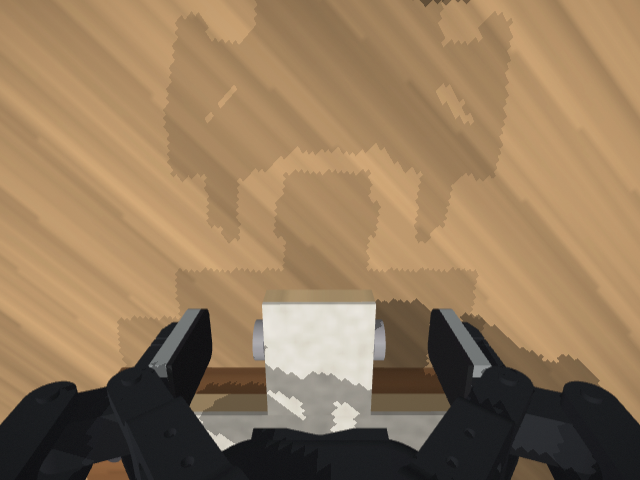

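The pads are open and clear of the spindle ends at (258,340) and (380,340). I'll retreat straight up, then check.

```bash
python3 -m jog '[0,0,-2,0,0,0,0,0,-5,0,0,0,0,0,-9,0,0,0,0,0,-13,0,0,0,0,0,-16,0,0,0]'
python3 -m jog '[4,0,0,0,0,0,8,0,0,0,0,0,10,0,0,0,0,0,10,0,0,0,0,0,10,0,0,0,0,0]'
python3 - <<'E'
from h import *
for c in("scene","top"):
    q,W=cloud(c);z=W[...,2];r=(W-S)@np.stack([xs,ys],1)
    m=(abs(r[...,0]-10)<90)&(r[...,1]>-50)&(r[...,1]<180)&(z>.046)&(z<.09)&(q.min(-1)>90)&(np.ptp(q.astype(int),-1)<40)
    A=np.c_[r[m],np.ones(m.sum())];print(c,m.sum(),np.linalg.lstsq(A,z[m],rcond=None)[0],np.median(z[m]))
    b=cv2.minAreaRect((r[m]*1000).astype(np.float32));print(b)
    for n in("panel","small_panel","bowl"):
        print(n,[(round(t["p"],2),W[int(t["pixel"][1]),int(t["pixel"][0])].round(3)) for t in robot.tip_of(n,c)[:2]])
    cv2.imwrite(f"pics/f_{c}.png",q)
E
```

```text
time: 9.88
tool_pos: [0.6913, 0.0615, 0.3669]
eef_rot: [0.0, 0.923, 0.384, 0.002]
ft_force: [2.1, 0.8, 1.3]
width: 0.0852
time: 10.3
tool_pos: [0.7618, 0.1342, 0.362]
eef_rot: [0.0, 0.923, 0.385, -0.001]
ft_force: [-0.4, -0.6, -0.1]
width: 0.0853
scene 5682 [-0.00336074 -0.0109902   0.05509082] 0.0546057372076745
((-680.2080078125, -262.94744873046875), (1862.2991943359375, 899.9664916992188), 51.53342819213867)
panel [(0.81, array([ 0.268, -0.077,  0.015])), (0.66, array([0.685, 0.059, 0.054]))]
small_panel [(0.59, array([ 0.599, -0.385,  0.014]))]
bowl [(0.72, array([0.604, 0.325, 0.046]))]
top 5249 [-0.004583   -0.00050897  0.05314521] 0.053253031944265644
((-358.1705017089844, 41.75132751464844), (894.0430297851562, 161.7198944091797), 2.26278018951416)
panel [(0.73, array([0.691, 0.064, 0.055])), (0.7, array([ 0.258, -0.072,  0.012]))]
small_panel [(0.73, array([ 0.598, -0.39 ,  0.009]))]
bowl [(0.96, array([0.579, 0.376, 0.001]))]
```

View pics/f_scene.png

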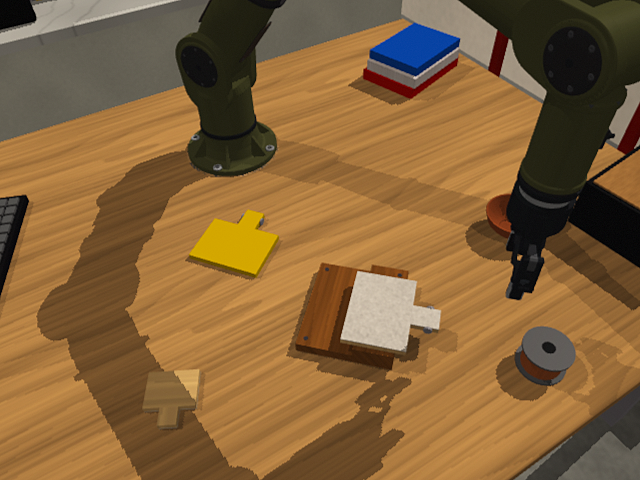

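```bash
python3 -c "
from plant import robot
print(robot.get_state()['time'],robot.job_done())"
```

```text
the job is handed in; nothing more can be done
10.7 None
```

I turned the panel over and handed the job in at 10.7 s. It lies white face up on the raised board, with its tongue pointing away from the low board. `job_done` gives no verdict, so the results below are my own checks.

**What I did:** I gripped the spindle ends, slid the foot edge up to the step and tipped the panel past upright along its arc. I then lowered it under control at about 0.15 m/s. The highest contact force I read was about 10 N, from the foot pressing against the step.

**Last checks:**
- **Position:** the grip point is about 118 mm beyond the step and 10 mm off its middle.
- **Level:** plane fits from the two cameras put the panel level to within about 1°. Its top face is at 53–55 mm, which puts the grip point near 48 mm.
- **Bystanders:** the small panel reads within about 5 mm of where it was in both cameras. The bowl reads the same in the top camera.
- **Robot:** the gripper was open, raised and well clear of everything.

**Checks that failed or disagreed:**
- **Squareness:** my final outline fit picked up stray points, so its angle was useless. I judged squareness from the picture and from the gripper's heading, which looked within a degree or two.
- **Bowl:** the scene camera placed it about 55 mm away from its start. The arm was covering the bowl in that view, so I trusted the top camera.

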